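# Clear the metal offcuts from the jeweller's sorting plate

## Task

Stand the red catch pan on the bench with its open side tucked squarely under the middle of the white plate's blue lip, tab outwards, and let go of it. Then use the scraper block, never the fingers, to sweep all five metal offcuts off the plate over that lip into the pan. Stand the scraper back upright on its green mat, leaving the pan where it is and the little jar on the plate and the other tools undisturbed.

Things in the scene. Friction and masses are not known exactly. Their poses are not given: they have to be found in the camera images.
- plate: White flat sorting plate, fixed: 190 mm (x) by 220 mm (y), no rims, top face level 60 mm above the bench, its underside 48 mm. Origin on the bench under its centre. The open lip is its -y edge (y -110 mm), marked by a 10 mm blue band, facing the robot's right within 13 degrees. A dark foot under it spans x +-75, y -55 to +100 mm, so the lip overhangs by 55 mm.
- lip (a point): Middle of the upper edge of the plate's open lip (in the plate's frame: x 0, y -110, z 60 mm).
- pan: Loose red catch pan: open box 150 (x) by 100 (y) by 36 mm high, walls 4 mm, 0.2 to 0.33 kg. On its -y side an upright grip tab: 70 mm along x, 12 mm thick (y -58 to -46), 76 mm high, black at the top. Origin under the box's centre. Its +y side goes under the lip. It starts on the bench at the robot's right or left, tab towards the robot's right within 20 degrees.
- pan_mouth (a point): Middle of the pan's +y rim, facing away from the tab (pan frame: x 0, y +50, z 36 mm).
- scraper: Loose scraper block, upright: dark wooden blade bar 120 (x) by 24 (y) by 32 mm high with a flat black foot; on it an orange grip bar 70 (x) by 20 mm (y), from 31 to 78 mm above the foot. 0.17 to 0.29 kg. Origin at the centre of its underside. Starts on the green mat. Either long side pushes.
- mat: Green tool mat fixed on the bench, 180 mm (x) by 110 mm (y), 3 mm thick; origin at the centre of its underside. It is on the robot's left or right, whichever side the pan is not.
- chip0: Loose brass offcut, 20 x 12 x 6 mm, 12 g, lying flat on the plate; origin at the centre of its underside. All offcuts start within 45 mm of the plate's centre line across x and between y -65 and +55 mm (plate frame).
- chip1: Copper offcut, 16 x 14 x 7 mm, as chip0.
- chip2: Round brass slug, 16 mm diameter, 7 mm high, as chip0.
- chip3: L-shaped copper offcut, 20 x 18 x 6 mm, as chip0; origin near the centre of its underside.
- chip4: Brass offcut, 24 x 10 x 6 mm, as chip0.
- jar: Little amber jar with a black cap, 22 mm diameter, 36 mm high, standing on the plate near its +x edge (x about +82 mm, y -20 to +80 mm in the plate's frame). Bystander.
- mug: White mug, 76 mm diameter, 90 mm high, beyond the plate. Bystander.
- hammer: Hammer, 200 mm long, lying between the robot and the plate, to the left. Bystander.
- stone: Grey sharpening stone, 40 x 90 x 22 mm, between the robot and the plate, to the right. Bystander.
- block: Steel block, 70 x 70 x 22 mm, beyond the plate. Bystander.
- driver: Screwdriver, 170 mm long, lying beyond the plate. Bystander.
Not all that is in view belongs to the job. There is more than one size of the pan; the one meant has the size given above.

How it is judged:
By the outcome, as a careful person would: the job done as asked, in the order asked, and still so for the second after the job is handed in, with the robot touching nothing.
It also fails if it takes over 72 s, if anything falls off the work surface, if the arm or the gripper's body presses on something with over 40 N, if the wrist force passes 120 N, or if a joint passes its speed limit or range.

## Robot

A 6-joint arm with a two-finger parallel gripper is mounted at the origin on the work surface. World frame = base frame: x ahead of the robot, y to its left, z up, the work surface at z = 0. Lengths are in m, angles in degrees, forces in N, time in s.
With the tool pointing down it reaches from about 0.35 to 0.775 m from the base axis. Payload 7.3 kg.
Tool frame: the origin (TCP) lies at the very end of the fingers, on their centre line; the grasp point (between the pads) lies 19 mm behind it (r.grip_depth is the distance from the TCP to the grasp point, in m); z points along the fingers, y is the line along which they close (so a half turn about z gives the same grasp; the last joint's range is limited). The gripper opens to 92 mm and grips with 3 to 60 N. Pads are 19 mm wide; open, the fingers measure 130 mm over their backs; the gripper's body (75 mm by 190 mm) begins 47 mm behind the grasp point.
Start: joints at [-79.011, 19.595, 87.324, -0, 73.075, -8.365], TCP at [0.174, -0.495, 0.227] pointing down, gripper open.
Joint ranges: [-145.02, 145.02], [-44.19, 115.74], [2.07, 154.8], [-57.11, 237.11], [16.16, 152.29], [-177.93, 177.93]. Speed limits (degrees/s): [147.25, 147.25, 180, 180, 180, 180].

## Interface

Orientations are given as a 3x3 rotation matrix whose columns are the frame's x, y, z axes.
In Python, from cell import r, cams, hand_in gives the robot as it stands.
- The arm moves only by the tool apply_moves, never from a script. Its argument "targets" is a list that holds one entry, the list of rows, each a list of 7 numbers: the turn, a rotation vector about the world's x, y, z in units of 45 degrees (1.0 is 45 degrees), then the shift along the world's x, y, z in units of 0.2 m (1.0 is 0.2 m), then the finger opening in mm, from 0 to 91.8. In form: [[[rx, ry, rz, tx, ty, tz, claw], ...]]. A call has 1 to 10 rows; each row is the pose to reach, as a shift and turn from the pose commanded when the call began; what a row does not reach only later rows make up. A row lasts 1/12 s, in which the tool goes at most 41.7 mm and 7.16 degrees, less where a joint would pass 70% of its speed; a pose out of reach is approached as far as the arm can. A call with a number of a shift or a turn outside -1 to 1 is refused whole. A call with a gripper value outside its range is refused whole. The fingers move at their own pace and stop on an object; "newtons" is the grip in N (left out, the last holds). Time passes only in rows, so rows that repeat a pose let the fingers close. It gives the time, the measured TCP pose, the force, the opening and the grip force at its end, in the units of the state.
- r.get_obs(): the state, without advancing time (a new reading comes with each control period).
- cams.snapshot(name): name is "scene" or "top"; returns the picture (480x640x3 uint8, blue, green, red); there is no depth.
- cams.calibration(name): a dict with "fovy" (degrees; the focal length in pixels is half the picture's height over the tangent of half this angle, whatever the lens; pixels are square), "cx", "cy" (the principal point, pixels), "rvec" (rotation vector, rad) and "tvec" (3), from world to camera coordinates, as OpenCV has them. Camera axes: x right, y down, z forward; pixel columns grow to the right and rows downward; lengths in m; the calibration is good to about 2 mm. A picture is of the moment at which its call begins. calibration takes no time and is no camera call.
- hand_in(): hands the job in; it is judged then, once.
Trained networks look in the newest picture that a camera, given by its name, has taken for a name from the list of things; names that differ only in an ending like _2 or _b are one class to them, and where a whole thing is asked for, a point or a joint stands for the part that bears it (a point fixed in the world has none). Each returns a list of dicts, best first, with "conf" (0 to 1); they miss things now and then, are a little off and sometimes report something else, mostly with a low value. They report only what shows in the picture. A call takes as long as a camera call. They do not tell look-alikes from the thing itself.
- cams.regions_of(target, camera): "pixels" (480x640 bool, what is visible of it) and "extent" ([centre column, centre row, width, height] in pixels, round what is visible of it).
The state is a dict: "time": time; "joint_positions": joint angles; "qd": joint speeds; "effort": joint torques, N m; "ee_pos": TCP position; "eef_rot": TCP orientation; "force": force on the tool from outside, world axes, zero at the start; "moment": the same for the moment, N m; "opening": finger opening in m; "grasp_force": force on a finger pad.
Only numpy, scipy, OpenCV 4.12 (cv2) and the standard library are available. Lean on these libraries where they do the work, as an engineer would, in place of code of your own. Each camera call takes 0.05 s, during which the arm holds its last target. There are 200 camera calls.

## Working session

There is one attempt and no reset: what is moved stays moved. The work goes in short steps, Python scripts to look and compute and a tool call to move; the robot and the scene stay as the last step left them, time stands still between calls to the robot, and variables do not carry over. Pictures are saved under pics/ and viewed, at most 10 in all, crops included, and the job is handed in when it is done.

Besides the shell and the picture viewer there is one more tool, called after "Request:" by a JSON object that holds its "api" and its "payload". apply_moves: Moves the arm, as the interface text tells. Shifts and turns lie within -1 to 1; 1 stands for 0.2 m of shift or 45 degrees of turn. Its arguments: {"type":"object","properties":{"targets":{"type":"array"},"newtons":{"type":"number"}},"required":["targets"]}

```bash
mkdir -p pics; ls; cat > h.py <<'E'
import numpy as np, cv2
from cell import r, cams, hand_in
def cal(n):
    c=cams.calibration(n); f=240/np.tan(np.radians(c["fovy"])/2)
    R=cv2.Rodrigues(np.array(c["rvec"],float))[0]; t=np.array(c["tvec"],float).ravel()
    return f,c["cx"],c["cy"],R,t
def w(n,uv,z):
    f,cx,cy,R,t=cal(n); uv=np.atleast_2d(uv).astype(float)
    d=np.c_[(uv[:,0]-cx)/f,(uv[:,1]-cy)/f,np.ones(len(uv))]@R
    o=-R.T@t
    return o+d*((z-o[2])/d[:,2])[:,None]
def p(n,X):
    f,cx,cy,R,t=cal(n); c=np.atleast_2d(X)@R.T+t
    return np.c_[f*c[:,0]/c[:,2]+cx,f*c[:,1]/c[:,2]+cy]
E
python3 - <<'E'
from h import *
for n in("top","scene"):
    cv2.imwrite(f"pics/{n}0.png",cams.snapshot(n)); c=cams.calibration(n); print(c)
    f,cx,cy,R,t=cal(n); print(-R.T@t)
    for k in ["plate","pan","scraper","mat","jar"]+(["chip%d"%i for i in range(5)]if n=="top" else []):
        for d in cams.regions_of(k,n)[:3]: 
            m=d["pixels"].astype(np.uint8); q=cv2.minAreaRect(cv2.findNonZero(m))
            print(n,k,round(d["conf"],2),np.round(d["extent"]),m.sum(),np.round(cv2.boxPoints(q)).tolist())
E
```

```text
pics
{'fovy': 56.444124729398496, 'cx': 324.2791181766844, 'cy': 228.07125407499808, 'rvec': array([ 2.18374413, -2.20961078,  0.05259062]), 'tvec': array([0.0726959 , 0.51564825, 1.19656316])}
[0.45803304 0.06638732 1.2201392 ]
top plate 0.65 [321. 227.  93.  84.] 5775 [[273.0, 195.0], [357.0, 182.0], [368.0, 255.0], [285.0, 268.0]]
top pan 0.71 [154. 225.  43.  51.] 1568 [[128.0, 210.0], [162.0, 197.0], [179.0, 239.0], [145.0, 253.0]]
top pan 0.67 [174. 319.  50.  41.] 1507 [[147.0, 306.0], [194.0, 298.0], [199.0, 332.0], [152.0, 340.0]]
top pan 0.57 [212. 241.  47.  59.] 2364 [[187.0, 214.0], [231.0, 210.0], [235.0, 267.0], [192.0, 270.0]]
top scraper 0.74 [476. 236.  17.  45.] 692 [[466.0, 213.0], [483.0, 213.0], [483.0, 258.0], [466.0, 258.0]]
top mat 0.8 [477. 240.  46.  69.] 2007 [[455.0, 206.0], [496.0, 204.0], [499.0, 272.0], [458.0, 274.0]]
top jar 0.59 [301. 196.   7.  12.] 75 [[295.0, 191.0], [303.0, 191.0], [303.0, 201.0], [295.0, 201.0]]
{'fovy': 47.26904114811544, 'cx': 322.70552503810404, 'cy': 240.4384043468575, 'rvec': array([ 0.80007676,  2.58166774, -1.10139714]),
[... 251 characters left out ...]
, 326.0], [415.0, 273.0], [467.0, 321.0], [419.0, 374.0]]
scene pan 0.93 [458. 392.  71.  73.] 2924 [[417.0, 407.0], [447.0, 353.0], [492.0, 378.0], [462.0, 432.0]]
scene pan 0.9 [526. 318.  69.  59.] 2534 [[487.0, 312.0], [516.0, 272.0], [568.0, 309.0], [539.0, 349.0]]
scene pan 0.7 [420. 324.  82.  82.] 4178 [[367.0, 326.0], [415.0, 274.0], [469.0, 323.0], [420.0, 375.0]]
scene scraper 0.9 [253. 158.  40.  39.] 892 [[225.0, 153.0], [265.0, 137.0], [275.0, 161.0], [235.0, 178.0]]
scene scraper 0.66 [333. 250.   8.   4.] 41 [[329.0, 249.0], [337.0, 249.0], [337.0, 254.0], [329.0, 254.0]]
scene jar 0.59 [310. 261.   9.  20.] 155 [[306.0, 251.0], [315.0, 251.0], [315.0, 268.0], [306.0, 268.0]]
```

```bash
python3 - <<'E'
from h import *
t=cv2.imread("pics/top0.png"); cv2.imwrite("pics/t1.png",cv2.resize(t[150:360,100:520],(800,400),interpolation=cv2.INTER_CUBIC))
cv2.imwrite("pics/t2.png",cv2.resize(t[170:280,265:375],(600,600),interpolation=cv2.INTER_CUBIC))
E
```

```text
(no output)
```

View pics/t1.png

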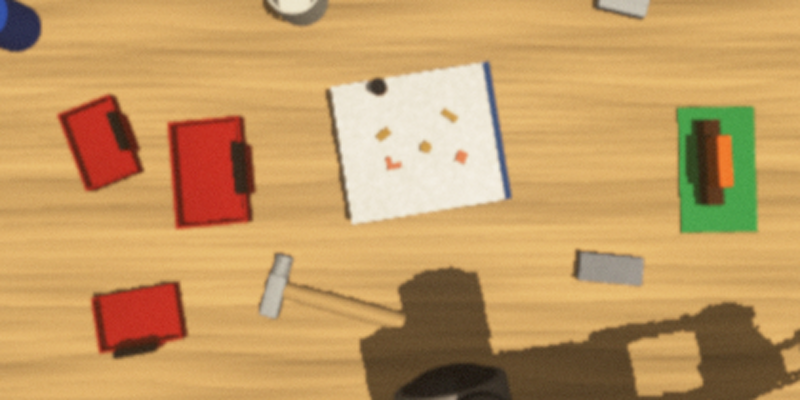

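View pics/t2.png

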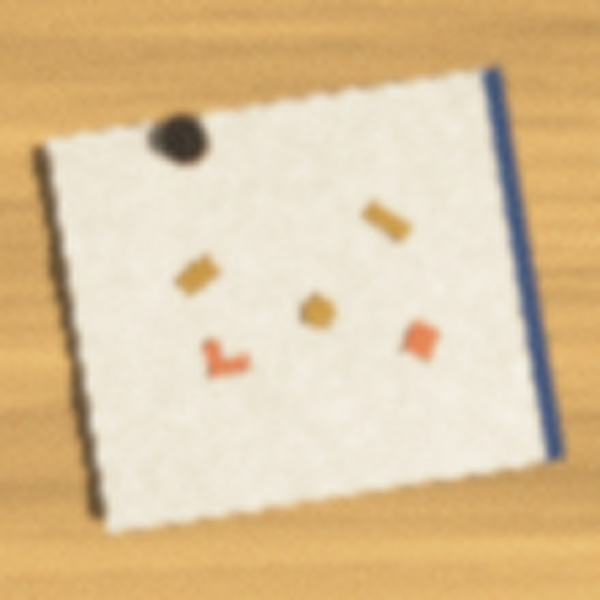

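View pics/scene0.png

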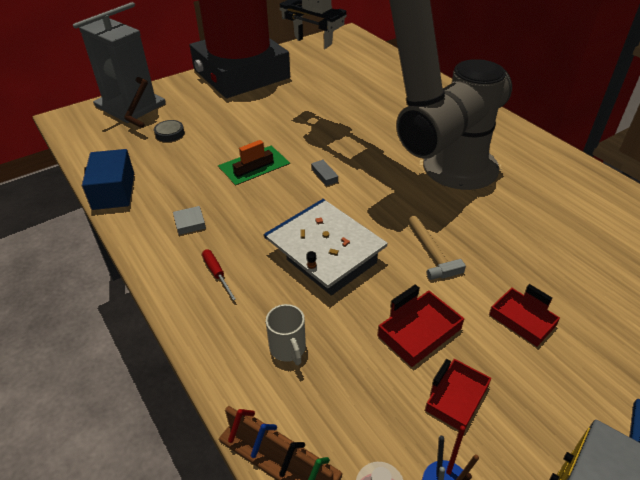

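```bash
cat >> h.py <<'E'
from scipy.optimize import minimize
B=dict(pan=[(-75,75,-50,50,0,36),(-35,35,-58,-46,0,76)],plate=[(-95,95,-110,110,48,60)],
 scraper=[(-60,60,-12,12,0,32),(-35,35,-10,10,31,78)],mat=[(-90,90,-55,55,0,3)])
S=4
def sil(n,bx,q,z0=0):
    m=np.zeros((480*S,640*S),np.uint8); c,s=np.cos(q[2]),np.sin(q[2])
    for b in bx:
        P=np.array([[x,y,z] for x in b[:2] for y in b[2:4] for z in b[4:]])/1000
        X=np.c_[q[0]+c*P[:,0]-s*P[:,1],q[1]+s*P[:,0]+c*P[:,1],P[:,2]+z0]
        h=cv2.convexHull(((p(n,X)+.5)*S).astype(np.float32)); cv2.fillConvexPoly(m,np.round(h).astype(np.int32),1)
    return cv2.resize(m.astype(np.float32),(640,480),interpolation=cv2.INTER_AREA)
def fit(masks,bx,q0,z0=0):
    def cost(v):
        q=(v[0],v[1],v[2]/5); return sum(np.abs(sil(n,bx,q,z0)-m).sum()/m.sum() for n,m in masks.items())
    v0=np.array([q0[0],q0[1],q0[2]*5]); sim=np.vstack([v0]+[v0+d for d in np.diag([.015,.015,.4])])
    o=minimize(cost,v0,method="Nelder-Mead",options=dict(initial_simplex=sim,xatol=1e-4,fatol=1e-4))
    return np.array([o.x[0],o.x[1],np.degrees(o.x[2]/5)]),o.fun
E
python3 - <<'E'
from h import *
M={}
for n in("top","scene"):
    img=cams.snapshot(n)
    for k,c in dict(plate=dict(top=(321,227),scene=(324,247)),pan=dict(top=(212,241),scene=(420,324)),scraper=dict(top=(476,236),scene=(253,158)),mat=dict(top=(477,240),scene=(253,160))).items():
        L=cams.regions_of(k,n); 
        L=[d for d in L if np.hypot(*(np.array(d["extent"][:2])-c[n]))<12]
        if L: M.setdefault(k,{})[n]=L[0]["pixels"].astype(np.float32)
print({k:list(v) for k,v in M.items()})
for k,z0 in dict(plate=0,pan=0,scraper=.003,mat=0).items():
    ms={n:m for n,m in M[k].items()}
    if k=="plate":  # jar occludes: fill
        ms={n:cv2.morphologyEx(m,cv2.MORPH_CLOSE,np.ones((9,9))) for n,m in ms.items()}
    for use in (["top"],["scene"],["top","scene"]):
        mm={n:ms[n] for n in use if n in ms}
        if not mm: continue
        ys,xs=np.nonzero(ms["top"]); q0=w("top",[xs.mean(),ys.mean()],.04)[0]
        q,f=fit(mm,B[k],(q0[0],q0[1],.1),z0); print(k,use,np.round(q,4),round(f/len(mm),3))
# small pans vs rim size, chips
t=cams.snapshot("top")
for nm,bp in dict(big=[[187,214],[231,210],[235,267],[192,270]],a=[[128,210],[162,197],[179,239],[145,253]],b=[[147,306],[194,298],[199,332],[152,340]]).items():
    X=w("top",bp,.03); print(nm,[round(float(np.linalg.norm(X[i]-X[i-1])),3) for i in range(4)])
hsv=cv2.cvtColor(t,cv2.COLOR_BGR2HSV)[170:280,265:375]
m=((hsv[...,1]>90)&(hsv[...,0]<30)).astype(np.uint8)
n,l,s,c=cv2.connectedComponentsWithStats(m)
for i in range(1,n):
    if 6<s[i,4]<80: print("chip",c[i]+[265,170],s[i,4],np.round(w("top",c[i]+[265,170],.063)[0],4))
for d in cams.regions_of("jar","top")[:1]: print("jar",d["extent"],w("top",d["extent"][:2],.096))
E
```

```text
{'plate': ['top', 'scene'], 'pan': ['top', 'scene'], 'scraper': ['top'], 'mat': ['top', 'scene']}
plate ['top'] [0.5222 0.0758 8.3033] 0.044
plate ['scene'] [0.5262 0.0803 7.8249] 0.123
plate ['top', 'scene'] [0.5247 0.077  8.2394] 0.088
pan ['top'] [0.4871 0.3739 4.3711] 0.035
pan ['scene'] [0.4886 0.3741 4.5933] 0.02
pan ['top', 'scene'] [0.4879 0.3739 4.8409] 0.029
scraper ['top'] [ 0.4937 -0.3305  0.6213] 0.064
scraper ['top', 'scene'] [ 0.4937 -0.3305  0.6213] 0.064
mat ['top'] [ 0.4826 -0.3467  0.5569] 0.42
mat ['scene'] [ 0.4843 -0.3465  0.3393] 0.915
mat ['top', 'scene'] [ 0.4839 -0.3473  0.3945] 0.67
big [0.15, 0.118, 0.152, 0.114]
a [0.124, 0.097, 0.122, 0.097]
b [0.09, 0.126, 0.09, 0.125]
chip [335.5        210.14285714] 28 [0.5603 0.0369 0.063 ]
chip [300.87096774 220.        ] 31 [0.5357 0.1271 0.063 ]
chip [322.96 226.6 ] 25 [0.5179 0.07   0.063 ]
chip [341.73333333 231.96666667] 30 [0.5034 0.0215 0.063 ]
chip [305.65517241 235.93103448] 29 [0.4942 0.1151 0.063 ]
jar [298.8, 195.8, 11.0, 14.1] [[0.59478346 0.12999149 0.096     ]]
```

```bash
python3 - <<'E'
import cv2
t=cv2.imread("pics/scene0.png"); cv2.imwrite("pics/c1.png",cv2.resize(t[260:440,360:580],(792,648)[:2] if 0 else (733,600),interpolation=cv2.INTER_CUBIC))
E
```

```text
(no output)
```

View pics/c1.png

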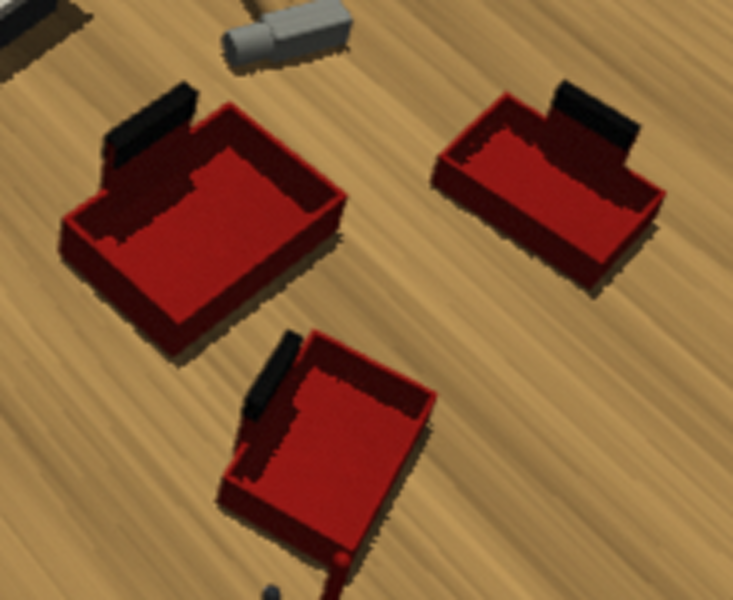

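```bash
python3 - <<'E'
from h import *
o=r.get_obs(); print(o["time"],np.round(o["ee_pos"],4),np.round(o["eef_rot"],3).tolist(),o["opening"],r.grip_depth)
for k in("stone","hammer","mug","block"):
    for d in cams.regions_of(k,"top")[:1]: print(k,np.round(w("top",d["extent"][:2],.02)[0],3),d["extent"],d["conf"])
E
```

```text
1.45 [ 0.174  -0.4954  0.2268] [[0.943, 0.331, 0.0], [0.331, -0.943, -0.0], [-0.0, 0.0, -1.0]] 0.09213084915890682 0.0188
stone [ 0.343 -0.187  0.02 ] [420.2, 291.8, 35.9, 15.0] 0.91
hammer [0.317 0.205 0.02 ] [273.4, 303.4, 78.6, 40.8] 0.84
mug [0.744 0.26  0.02 ] [251.9, 144.9, 38.0, 37.9] 0.76
block [ 0.74  -0.215  0.02 ] [427.2, 144.4, 26.7, 29.4] 0.63
```

Request:
{"api": "apply_moves", "payload": {"targets": [[[0,0,-0.327,0.98,0.98,0,60],[0,0,-0.327,0.98,0.98,0,60],[0,0,-0.327,0.98,0.98,0,60],[0,0,-0.327,0.98,0.98,0,60],[0,0,-0.327,0.98,0.98,0,60],[0,0,-0.327,0.98,0.98,0,60],[0,0,-0.327,0.98,0.98,0,60],[0,0,-0.327,0.98,0.98,0,60]]]}}

```text
time: 2.32
ee_pos: [0.3732, -0.2952, 0.227]
eef_rot: [[0.996, 0.086, 0.002], [0.086, -0.996, 0.001], [0.002, -0.001, -1.0]]
force: [0.2, 0.9, -0.6]
opening: 0.0602
grasp_force: 0.0
```

Request:
{"api": "apply_moves", "payload": {"targets": [[[0,0,0,0.64,0.99,0,60],[0,0,0,0.64,0.99,0,60],[0,0,0,0.64,0.99,0,60],[0,0,0,0.64,0.99,0,60],[0,0,0,0.64,0.99,0,60],[0,0,0,0.64,0.99,0,60],[0,0,0,0.64,0.99,0,60]]]}}

```text
time: 2.9
ee_pos: [0.5, -0.0976, 0.2267]
eef_rot: [[0.996, 0.085, 0.001], [0.085, -0.996, 0.001], [0.001, -0.001, -1.0]]
force: [-0.8, 0.4, -0.8]
opening: 0.0603
grasp_force: 0.0
```

Request:
{"api": "apply_moves", "payload": {"targets": [[[0,0,0,0,1,0,60],[0,0,0,0,1,0,60],[0,0,0,0,1,0,60],[0,0,0,0,1,0,60],[0,0,0,0,1,0,60],[0,0,0,0,1,0,60]]]}}

```text
time: 3.4
ee_pos: [0.4974, 0.103, 0.2268]
eef_rot: [[0.996, 0.085, 0.0], [0.085, -0.996, 0.002], [0.0, -0.002, -1.0]]
force: [-1.0, 0.2, -0.0]
opening: 0.0598
grasp_force: 0.0
```

Request:
{"api": "apply_moves", "payload": {"targets": [[[0,0,0,0,1,0,60],[0,0,0,0,1,0,60],[0,0,0,0,1,0,60],[0,0,0,0,1,0,60],[0,0,0,0,1,0,60],[0,0,0,0,1,0,60]]]}}

```text
time: 3.9
ee_pos: [0.4978, 0.3029, 0.2263]
eef_rot: [[0.996, 0.085, 0.0], [0.085, -0.996, 0.002], [0.0, -0.002, -1.0]]
force: [-0.9, -0.8, 0.2]
opening: 0.0594
grasp_force: 0.0
```

Request:
{"api": "apply_moves", "payload": {"targets": [[[0,0,0,-0.028,0.096,0,60],[0,0,0,-0.028,0.096,-0.2,60],[0,0,0,-0.028,0.096,-0.4,60],[0,0,0,-0.028,0.096,-0.55,60],[0,0,0,-0.028,0.096,-0.7,60],[0,0,0,-0.028,0.096,-0.82,60],[0,0,0,-0.028,0.096,-0.92,60],[0,0,0,-0.028,0.096,-0.92,60],[0,0,0,-0.028,0.096,-0.92,60]]]}}

```text
time: 4.65
ee_pos: [0.4925, 0.3164, 0.0422]
eef_rot: [[0.997, 0.08, -0.002], [0.08, -0.997, -0.001], [-0.002, 0.001, -1.0]]
force: [0.9, -0.4, 1.1]
opening: 0.0601
grasp_force: 0.0
```

Request:
{"api": "apply_moves", "payload": {"targets": [[[0,0,0,0,0,0,0],[0,0,0,0,0,0,0],[0,0,0,0,0,0,0],[0,0,0,0,0,0,0],[0,0,0,0,0,0,0],[0,0,0,0,0,0,0]]], "newtons": 45}}

```text
time: 5.15
ee_pos: [0.4926, 0.318, 0.0432]
eef_rot: [[0.997, 0.081, 0.001], [0.081, -0.997, 0.0], [0.001, -0.0, -1.0]]
force: [0.5, -0.1, -0.8]
opening: 0.0246
grasp_force: 0.0
```

Request:
{"api": "apply_moves", "payload": {"targets": [[[0,0,0,0,0,0,0],[0,0,0,0,0,0,0],[0,0,0,0,0,0,0],[0,0,0,0,0,0,0],[0,0,0,0,0,0,0]]]}}

```text
time: 5.57
ee_pos: [0.4926, 0.3183, 0.0431]
eef_rot: [[0.997, 0.081, 0.001], [0.081, -0.997, 0.001], [0.001, -0.001, -1.0]]
force: [-0.3, 2.6, 3.0]
opening: 0.0115
grasp_force: 45.0
```

Request:
{"api": "apply_moves", "payload": {"targets": [[[0,0,0,0,0,0.1,0],[0,0,0,0,0,0.22,0],[0,0,0,0,0,0.36,0],[0,0,0,0,0,0.5,0],[0,0,0,0,0,0.62,0],[0,0,0,0,0,0.68,0],[0,0,0,0,0,0.68,0]]]}}

```text
time: 6.15
ee_pos: [0.4935, 0.318, 0.1813]
eef_rot: [[0.997, 0.081, 0.004], [0.081, -0.997, 0.001], [0.004, -0.001, -1.0]]
force: [0.7, 0.1, -3.3]
opening: 0.0117
grasp_force: 45.0
```

Request:
{"api": "apply_moves", "payload": {"targets": [[[0,0,0,0.01,-0.06,0,0],[0,0,0.01,0.03,-0.18,0,0],[0,0,0.02,0.05,-0.32,0,0],[0,0,0.03,0.07,-0.46,0,0],[0,0,0.04,0.09,-0.6,0,0],[0,0,0.05,0.11,-0.74,0,0],[0,0,0.06,0.13,-0.88,0,0],[0,0,0.08,0.15,-1,0,0]]]}}

```text
time: 6.82
ee_pos: [0.5211, 0.1151, 0.1765]
eef_rot: [[0.99, 0.143, -0.004], [0.143, -0.99, -0.001], [-0.005, 0.001, -1.0]]
force: [0.8, -0.0, -3.1]
opening: 0.0114
grasp_force: 45.0
```

Request:
{"api": "apply_moves", "payload": {"targets": [[[0,0,0,0.02,-0.14,0,0],[0,0,0,0.04,-0.28,0,0],[0,0,0,0.06,-0.42,0,0],[0,0,0,0.08,-0.56,0,0],[0,0,0,0.1,-0.7,0,0],[0,0,0,0.12,-0.84,0,0],[0,0,0,0.14,-0.96,0,0],[0,0,0,0.15,-1,0,0],[0,0,0,0.15,-1,0,0]]]}}

```text
time: 7.57
ee_pos: [0.5515, -0.0844, 0.1767]
eef_rot: [[0.99, 0.14, -0.003], [0.14, -0.99, 0.0], [-0.003, -0.001, -1.0]]
force: [-0.6, 0.7, -4.2]
opening: 0.0117
grasp_force: 45.0
```

Request:
{"api": "apply_moves", "payload": {"targets": [[[0,0,0,0.01,-0.12,0,0],[0,0,0,0.02,-0.26,0,0],[0,0,0,0.03,-0.38,0,0],[0,0,0,0.04,-0.48,0,0],[0,0,0,0.04,-0.48,-0.12,0],[0,0,0,0.04,-0.48,-0.26,0],[0,0,0,0.04,-0.48,-0.4,0],[0,0,0,0.04,-0.48,-0.52,0],[0,0,0,0.04,-0.48,-0.6,0],[0,0,0,0.04,-0.48,-0.6,0]]]}}

```text
time: 8.4
ee_pos: [0.5572, -0.1754, 0.0541]
eef_rot: [[0.989, 0.144, -0.009], [0.144, -0.99, 0.004], [-0.008, -0.005, -1.0]]
force: [-0.8, 0.2, -3.0]
opening: 0.0117
grasp_force: 45.0
```

```bash
cat > look.py <<'E'
from h import *
import sys
o=r.get_obs(); P=np.array(o["ee_pos"]);R=np.array(o["eef_rot"]); print(o["time"],np.round(P,4),np.degrees(np.arctan2(R[1,0],R[0,0])),o["force"])
for n in("top","scene"):
    cams.snapshot(n); L=cams.regions_of("pan",n)
    for d in L: print(n,round(d["conf"],2),np.round(d["extent"]))
t=cams.snapshot("scene"); cv2.imwrite(f"pics/{sys.argv[1]}.png",cv2.resize(t[100:340,180:480],(750,600),interpolation=cv2.INTER_CUBIC))
E
python3 look.py s1
```

```text
8.4 [ 0.5572 -0.1754  0.0541] 8.305169443485926 [-0.75016183  0.22150894 -3.04784015]
top 0.93 [152. 226.  40.  49.]
top 0.82 [393. 216.  41.  60.]
top 0.61 [174. 320.  50.  38.]
scene 0.88 [268. 204.  66.  53.]
scene 0.64 [458. 393.  63.  69.]
scene 0.57 [522. 317.  72.  61.]
```

View pics/s1.png

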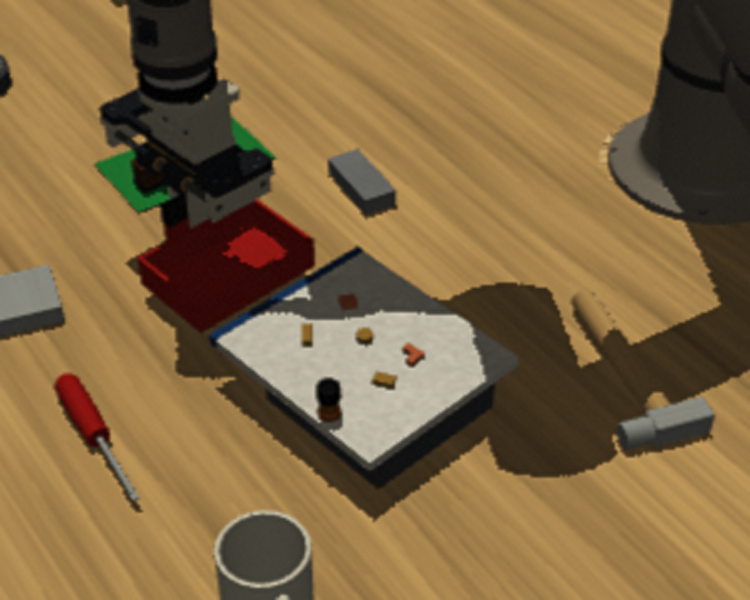

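Request:
{"api": "apply_moves", "payload": {"targets": [[[0,0,0,0.013,0,-0.025,0],[0,0,0,0.013,0,-0.05,0],[0,0,0,0.006,0.04,-0.05,0],[0,0,0,0,0.09,-0.05,0],[0,0,0,-0.007,0.14,-0.05,0],[0,0,0,-0.014,0.19,-0.05,0],[0,0,0,-0.021,0.24,-0.05,0],[0,0,0,-0.028,0.28,-0.05,0],[0,0,0,-0.033,0.308,-0.05,0],[0,0,0,-0.033,0.308,-0.05,0]]]}}

```text
time: 9.48
ee_pos: [0.5536, -0.115, 0.0488]
eef_rot: [[0.989, 0.145, -0.0], [0.145, -0.989, 0.0], [-0.0, -0.0, -1.0]]
force: [-0.2, -0.1, -2.9]
opening: 0.012
grasp_force: 45.0
```

Request:
{"api": "apply_moves", "payload": {"targets": [[[0,0,0,0,0,0,0],[0,0,0,0,0,0,0]]]}}

```text
time: 9.65
ee_pos: [0.554, -0.1169, 0.0488]
eef_rot: [[0.99, 0.143, 0.0], [0.143, -0.99, -0.0], [0.0, 0.0, -1.0]]
force: [-0.1, -0.7, -1.6]
opening: 0.0121
grasp_force: 45.0
```

```bash
cat > chk.py <<'E'
from h import *
o=r.get_obs(); P=np.array(o["ee_pos"]);R=np.array(o["eef_rot"]); print(o["time"],np.round(P,4),np.degrees(np.arctan2(R[1,0],R[0,0])),o["force"])
t=cams.snapshot("top"); cv2.imwrite("pics/s2_top.png",cv2.resize(t[150:300,260:460],(800,600),interpolation=cv2.INTER_CUBIC))
E
python3 chk.py
```

```text
9.65 [ 0.554  -0.1169  0.0488] 8.236487845633967 [-0.06116271 -0.67379576 -1.60012028]
```

View pics/s2_top.png

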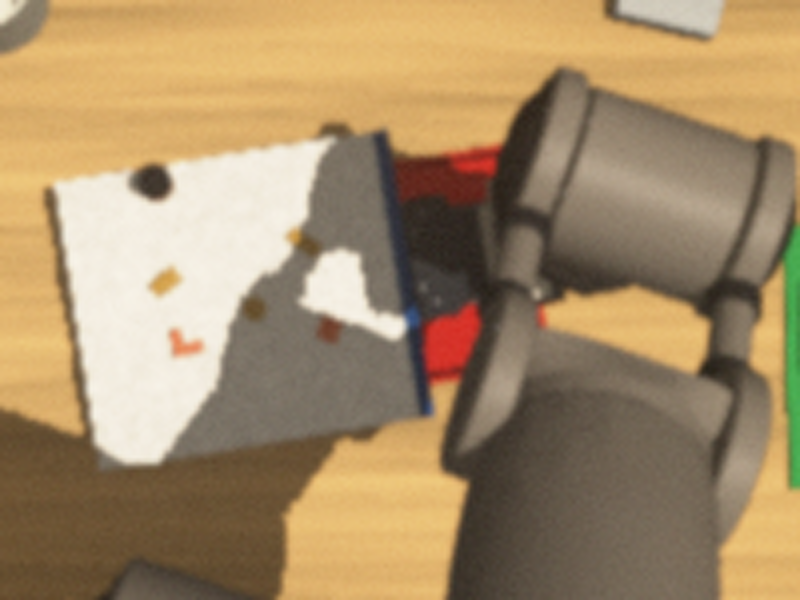

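Request:
{"api": "apply_moves", "payload": {"targets": [[[0,0,0,-0.016,0.016,0,0],[0,0,0,-0.016,0.016,-0.015,0],[0,0,0,-0.016,0.016,-0.026,0],[0,0,0,-0.016,0.016,-0.026,0],[0,0,0,-0.016,0.016,-0.026,0]]]}}

```text
time: 10.12
ee_pos: [0.5505, -0.1134, 0.0433]
eef_rot: [[0.99, 0.143, -0.0], [0.143, -0.99, 0.0], [-0.0, -0.0, -1.0]]
force: [0.0, 0.2, -2.5]
opening: 0.0116
grasp_force: 45.0
```

Request:
{"api": "apply_moves", "payload": {"targets": [[[0,0,0,0,0,-0.003,0],[0,0,0,0,0,-0.003,0],[0,0,0,0,0,-0.003,40],[0,0,0,0,0,-0.003,40],[0,0,0,0,0,-0.003,40],[0,0,0,0,0,-0.003,40],[0,0,0,0,0,-0.003,40],[0,0,0,0,0,-0.003,40]]]}}

```text
time: 10.78
ee_pos: [0.5507, -0.1134, 0.043]
eef_rot: [[0.99, 0.143, 0.0], [0.143, -0.99, -0.0], [0.0, 0.0, -1.0]]
force: [0.5, -0.6, 0.3]
opening: 0.0399
grasp_force: 0.0
```

Request:
{"api": "apply_moves", "payload": {"targets": [[[0,0,0,0,0,0.1,50],[0,0,0,0,0,0.25,60],[0,0,0,0,0,0.45,60],[0,0,0,0,0,0.65,60],[0,0,0,0,0,0.65,60]]]}}

```text
time: 11.2
ee_pos: [0.5545, -0.1146, 0.1811]
eef_rot: [[0.99, 0.143, 0.014], [0.143, -0.99, -0.005], [0.013, 0.007, -1.0]]
force: [1.8, 0.1, 1.7]
opening: 0.0596
grasp_force: 0.0
```

Request:
{"api": "apply_moves", "payload": {"targets": [[[0,0,-0.05,-0.05,-0.2,0,60],[0,0,-0.1,-0.15,-0.4,0,60],[0,0,-0.17,-0.28,-0.6,0,60],[0,0,-0.17,-0.28,-0.8,0,60],[0,0,-0.17,-0.28,-0.98,0,60],[0,0,-0.17,-0.28,-0.98,0,60],[0,0,-0.17,-0.28,-0.98,0,60]]]}}

```text
time: 11.78
ee_pos: [0.494, -0.3115, 0.1724]
eef_rot: [[1.0, 0.006, -0.0], [0.006, -1.0, -0.0], [-0.0, 0.0, -1.0]]
force: [-0.4, 0.8, -0.4]
opening: 0.0599
grasp_force: 0.0
```

```bash
python3 - <<'E'
from h import *
o=r.get_obs(); P=np.array(o["ee_pos"]);R=np.array(o["eef_rot"]); print(o["time"],np.round(P,4),np.degrees(np.arctan2(R[1,0],R[0,0])))
for n in("top","scene"):
    t=cams.snapshot(n); cv2.imwrite(f"pics/s3_{n}.png",cv2.resize(t[150:300,260:460] if n=="top" else t[100:325,180:480],(800,600),interpolation=cv2.INTER_CUBIC))
    for k in("pan","scraper"):
        for d in cams.regions_of(k,n): print(n,k,round(d["conf"],2),np.round(d["extent"]))
E
```

```text
11.7833 [ 0.494  -0.3115  0.1724] 0.36722523769197907
top pan 0.82 [173. 318.  54.  36.]
top pan 0.62 [378. 219.  43.  60.]
top pan 0.61 [154. 226.  44.  50.]
scene pan 0.9 [279. 213.  53.  51.]
scene pan 0.72 [523. 316.  72.  61.]
scene pan 0.65 [457. 394.  67.  71.]
scene scraper 0.78 [251. 159.  43.  41.]
scene scraper 0.36 [311. 259.   8.  19.]
```

View pics/s3_top.png

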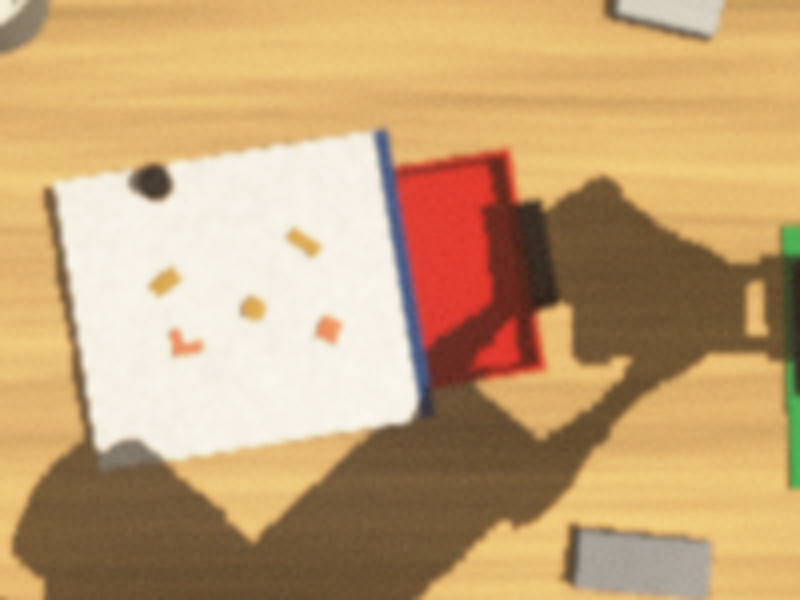

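Request:
{"api": "apply_moves", "payload": {"targets": [[[0,0,0,0,-0.095,0,60],[0,0,0,0,-0.095,-0.15,60],[0,0,0,0,-0.095,-0.3,60],[0,0,0,0,-0.095,-0.45,60],[0,0,0,0,-0.095,-0.56,60],[0,0,0,0,-0.095,-0.64,60],[0,0,0,0,-0.095,-0.64,60],[0,0,0,0,-0.095,-0.64,50]]]}}

```text
time: 12.75
ee_pos: [0.4947, -0.3274, 0.0447]
eef_rot: [[1.0, 0.011, -0.001], [0.011, -1.0, 0.001], [-0.001, -0.001, -1.0]]
force: [0.5, -0.6, 0.1]
opening: 0.0568
grasp_force: 0.0
```

Request:
{"api": "apply_moves", "payload": {"targets": [[[0,0,0,0,0,0,0],[0,0,0,0,0,0,0],[0,0,0,0,0,0,0],[0,0,0,0,0,0,0],[0,0,0,0,0,0,0],[0,0,0,0,0,0,0],[0,0,0,0,0,0,0],[0,0,0,0,0,0,0]]]}}

```text
time: 13.42
ee_pos: [0.4948, -0.3286, 0.0455]
eef_rot: [[1.0, 0.01, 0.001], [0.01, -1.0, -0.001], [0.001, 0.001, -1.0]]
force: [0.4, -0.9, 4.8]
opening: 0.0197
grasp_force: 45.0
```

Request:
{"api": "apply_moves", "payload": {"targets": [[[0,0,0,0,0,0.1,0],[0,0,0,0,0,0.24,0],[0,0,0,0,0,0.4,0],[0,0,0,0,0.05,0.54,0],[0,0,0,0,0.18,0.6,0],[0,0,0,0,0.34,0.6,0],[0,0,0,0,0.52,0.6,0],[0,0,0,0,0.7,0.6,0],[0,0,0,0,0.86,0.6,0],[0,0,0,0,1,0.6,0]]]}}

```text
time: 14.25
ee_pos: [0.4938, -0.126, 0.1645]
eef_rot: [[1.0, 0.011, -0.001], [0.011, -1.0, 0.001], [-0.001, -0.001, -1.0]]
force: [0.1, 1.0, -2.5]
opening: 0.0195
grasp_force: 45.0
```

Request:
{"api": "apply_moves", "payload": {"targets": [[[0,0,0.02,0.01,0.14,0,0],[0,0,0.04,0.01,0.3,0,0],[0,0,0.08,0.02,0.48,0,0],[0,0,0.12,0.02,0.66,0,0],[0,0,0.15,0.03,0.84,0,0],[0,0,0.171,0.04,1,0,0]]]}}

```text
time: 14.75
ee_pos: [0.5018, 0.0738, 0.1645]
eef_rot: [[0.989, 0.146, -0.001], [0.146, -0.989, 0.0], [-0.001, -0.0, -1.0]]
force: [0.3, 0.5, -1.7]
opening: 0.0201
grasp_force: 45.0
```

Request:
{"api": "apply_moves", "payload": {"targets": [[[0,0,0,0,0.14,0,0],[0,0,0,0,0.26,0,0],[0,0,0,0,0.36,0,0],[0,0,0,0,0.44,0,0],[0,0,0,0,0.45,0,0],[0,0,0,0,0.45,0,0],[0,0,0,0,0.45,0,0]]]}}

```text
time: 15.33
ee_pos: [0.5023, 0.1611, 0.1645]
eef_rot: [[0.99, 0.144, -0.001], [0.144, -0.99, -0.001], [-0.001, 0.001, -1.0]]
force: [0.6, -0.6, -2.7]
opening: 0.0197
grasp_force: 45.0
```

Request:
{"api": "apply_moves", "payload": {"targets": [[[0,0,0,0.004,0.004,-0.08,0],[0,0,0,0.004,0.004,-0.16,0],[0,0,0,0.004,0.004,-0.23,0],[0,0,0,0.004,0.004,-0.27,0],[0,0,0,0.004,0.004,-0.285,0],[0,0,0,0.004,0.004,-0.285,0],[0,0,0,0.004,0.004,-0.285,0]]]}}

```text
time: 15.92
ee_pos: [0.5039, 0.1621, 0.1085]
eef_rot: [[0.99, 0.143, 0.001], [0.143, -0.99, -0.0], [0.001, 0.0, -1.0]]
force: [-0.3, 0.5, -0.7]
opening: 0.0198
grasp_force: 45.0
```

```bash
python3 - <<'E'
from h import *
t=cams.snapshot("scene"); cv2.imwrite(f"pics/s4.png",cv2.resize(t[140:320,230:430],(667,600),interpolation=cv2.INTER_CUBIC))
print(np.round(r.get_obs()["ee_pos"],4),r.get_obs()["force"])
E
```

```text
[0.504  0.1623 0.1087] [ 0.22553786 -0.43488537 -0.97160788]
```

View pics/s4.png

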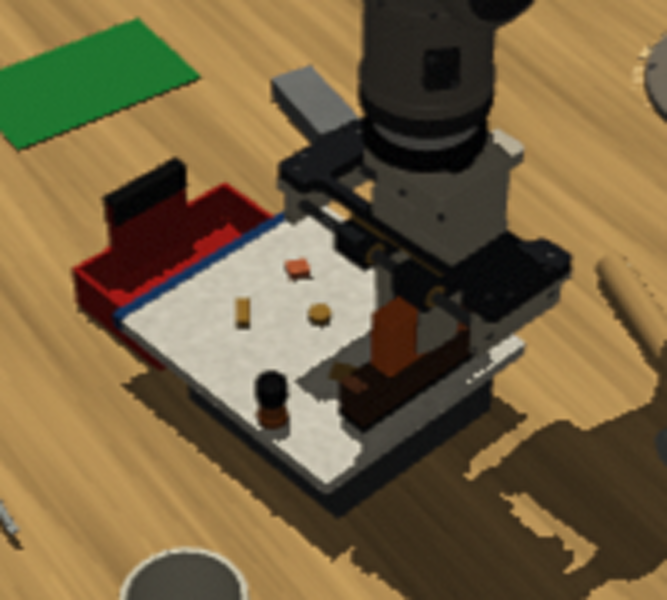

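Request:
{"api": "apply_moves", "payload": {"targets": [[[0,0,0,0,0,-0.015,0],[0,0,0,0,0,-0.025,0],[0,0,0,0,0,-0.025,0],[0,0,0,0,0,-0.025,0]]]}}

```text
time: 16.3
ee_pos: [0.5034, 0.1625, 0.103]
eef_rot: [[0.99, 0.144, -0.0], [0.144, -0.99, -0.0], [-0.0, 0.0, -1.0]]
force: [0.4, 0.7, -2.4]
opening: 0.0202
grasp_force: 45.0
```

Request:
{"api": "apply_moves", "payload": {"targets": [[[0,0,0,0.004,-0.025,0,0],[0,0,0,0.01,-0.069,0,0],[0,0,0,0.017,-0.118,0,0],[0,0,0,0.024,-0.168,0,0],[0,0,0,0.032,-0.218,0,0],[0,0,0,0.039,-0.267,0,0],[0,0,0,0.046,-0.317,0,0],[0,0,0,0.053,-0.366,0,0],[0,0,0,0.061,-0.416,0,0],[0,0,0,0.068,-0.465,0,0]]]}}

```text
time: 17.13
ee_pos: [0.5172, 0.0684, 0.1029]
eef_rot: [[0.99, 0.144, 0.0], [0.144, -0.99, -0.0], [0.0, 0.0, -1.0]]
force: [-0.2, 0.6, -2.9]
opening: 0.0198
grasp_force: 45.0
```

Request:
{"api": "apply_moves", "payload": {"targets": [[[0,0,0,0.006,-0.043,0,0],[0,0,0,0.012,-0.086,0,0],[0,0,0,0.018,-0.129,0,0],[0,0,0,0.025,-0.172,0,0],[0,0,0,0.031,-0.215,0,0],[0,0,0,0.037,-0.257,0,0],[0,0,0,0.043,-0.298,0,0],[0,0,0,0.049,-0.337,0,0],[0,0,0,0.054,-0.374,0,0],[0,0,0,0.059,-0.41,0,0]]]}}

```text
time: 17.97
ee_pos: [0.5289, -0.0133, 0.1029]
eef_rot: [[0.99, 0.144, -0.0], [0.144, -0.99, -0.0], [-0.0, 0.0, -1.0]]
force: [0.3, 1.1, -2.7]
opening: 0.0195
grasp_force: 45.0
```

Request:
{"api": "apply_moves", "payload": {"targets": [[[0,0,0,0.005,-0.034,0,0],[0,0,0,0.01,-0.068,0,0],[0,0,0,0.015,-0.102,0,0],[0,0,0,0.02,-0.136,0,0],[0,0,0,0.021,-0.145,0,0],[0,0,0,0.021,-0.145,0,0],[0,0,0,0.021,-0.145,0,0]]]}}

```text
time: 18.55
ee_pos: [0.5329, -0.0415, 0.1029]
eef_rot: [[0.99, 0.144, -0.0], [0.144, -0.99, 0.0], [-0.0, -0.0, -1.0]]
force: [-0.1, 0.6, -1.9]
opening: 0.0196
grasp_force: 45.0
```

```bash
python3 - <<'E'
from h import *
t=cams.snapshot("scene"); cv2.imwrite(f"pics/s5.png",cv2.resize(t[140:320,230:430],(667,600),interpolation=cv2.INTER_CUBIC))
E
```

```text
(no output)
```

View pics/s5.png

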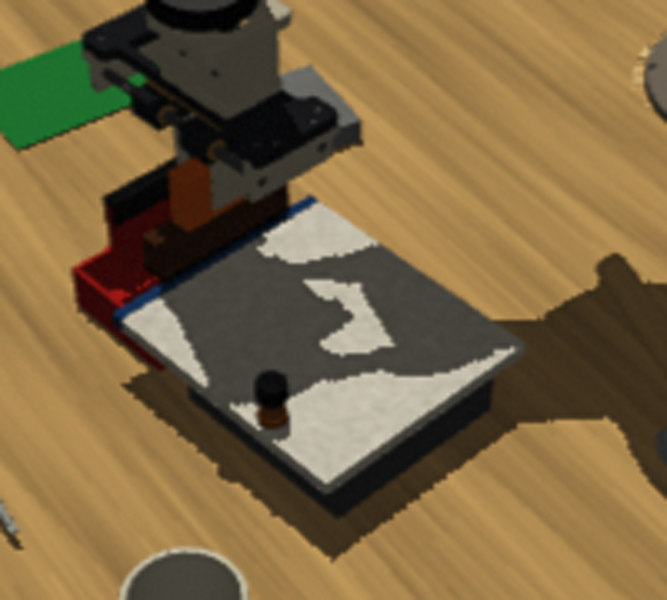

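Request:
{"api": "apply_moves", "payload": {"targets": [[[0,0,0,0,0,0.08,0],[0,0,0,0,0,0.18,0],[0,0,0,0,0,0.28,0],[0,0,0,0,-0.06,0.31,0],[0,0,-0.03,-0.03,-0.18,0.31,0],[0,0,-0.06,-0.07,-0.34,0.31,0],[0,0,-0.09,-0.11,-0.52,0.31,0],[0,0,-0.12,-0.15,-0.7,0.31,0],[0,0,-0.15,-0.19,-0.88,0.31,0],[0,0,-0.172,-0.22,-1,0.31,0]]]}}

```text
time: 19.43
ee_pos: [0.4878, -0.2449, 0.1644]
eef_rot: [[1.0, 0.007, -0.001], [0.007, -1.0, -0.001], [-0.001, 0.001, -1.0]]
force: [0.1, 0.3, -2.0]
opening: 0.0196
grasp_force: 45.0
```

Request:
{"api": "apply_moves", "payload": {"targets": [[[0,0,0,-0.01,-0.14,0,0],[0,0,0,-0.01,-0.28,0,0],[0,0,0,-0.015,-0.4,0,0],[0,0,0,-0.015,-0.48,0,0],[0,0,0,-0.015,-0.498,0,0],[0,0,0,-0.015,-0.498,-0.1,0],[0,0,0,-0.015,-0.498,-0.25,0],[0,0,0,-0.015,-0.498,-0.38,0],[0,0,0,-0.015,-0.498,-0.48,0],[0,0,0,-0.015,-0.498,-0.53,0]]]}}

```text
time: 20.27
ee_pos: [0.4844, -0.3394, 0.0556]
eef_rot: [[1.0, 0.01, -0.004], [0.01, -1.0, 0.004], [-0.004, -0.004, -1.0]]
force: [-0.4, 0.8, -2.3]
opening: 0.02
grasp_force: 45.0
```

Request:
{"api": "apply_moves", "payload": {"targets": [[[0,0,0,0,0,0,0],[0,0,0,0,0,0,0]]]}}

```text
time: 20.43
ee_pos: [0.4861, -0.341, 0.0591]
eef_rot: [[1.0, 0.01, -0.0], [0.01, -1.0, 0.0], [-0.0, -0.0, -1.0]]
force: [0.4, 0.1, -0.7]
opening: 0.0197
grasp_force: 45.0
```

Lower 13.4 mm to the grasp height, then settle.

Request:
{"api": "apply_moves", "payload": {"targets": [[[0,0,0,0,0,-0.03,0],[0,0,0,0,0,-0.055,0],[0,0,0,0,0,-0.066,0],[0,0,0,0,0,-0.067,0],[0,0,0,0,0,-0.067,0]]]}}

```text
time: 20.85
ee_pos: [0.4861, -0.3412, 0.0458]
eef_rot: [[1.0, 0.01, 0.0], [0.01, -1.0, -0.0], [0.0, 0.0, -1.0]]
force: [0.2, 0.9, -3.1]
opening: 0.0196
grasp_force: 45.0
```

Request:
{"api": "apply_moves", "payload": {"targets": [[[0,0,0,0,0,-0.003,0],[0,0,0,0,0,-0.003,0],[0,0,0,0,0,-0.003,50],[0,0,0,0,0,-0.003,50],[0,0,0,0,0,-0.003,50],[0,0,0,0,0,-0.003,50],[0,0,0,0,0,-0.003,50]]]}}

```text
time: 21.43
ee_pos: [0.4861, -0.3412, 0.045]
eef_rot: [[1.0, 0.01, 0.0], [0.01, -1.0, -0.0], [0.0, 0.0, -1.0]]
force: [-0.5, 0.8, 0.7]
opening: 0.0471
grasp_force: 0.0
```

Request:
{"api": "apply_moves", "payload": {"targets": [[[0,0,0,0,0,0.08,60],[0,0,0,0,0,0.22,60],[0,0,0,0,0,0.4,60],[0,0,0,0,0,0.6,60],[0,0,0,-0.2,-0.1,0.8,60],[0,0,0,-0.4,-0.3,0.8,60],[0,0,0,-0.6,-0.5,0.8,60],[0,0,0,-0.8,-0.6,0.8,60],[0,0,0,-0.8,-0.6,0.8,60],[0,0,0,-0.8,-0.6,0.8,60]]]}}

```text
time: 22.27
ee_pos: [0.3209, -0.4649, 0.2053]
eef_rot: [[1.0, 0.004, -0.002], [0.004, -1.0, -0.002], [-0.002, 0.002, -1.0]]
force: [0.9, -0.8, -0.0]
opening: 0.0601
grasp_force: 0.0
```

```bash
python3 - <<'E'
from h import *
t=cams.snapshot("top"); s=cams.snapshot("scene")
a=cv2.resize(t[165:285,330:510],(600,400),interpolation=cv2.INTER_CUBIC); b=cv2.resize(s[130:300,215:395],(212,200),interpolation=cv2.INTER_CUBIC)
b=cv2.resize(s[130:250,215:395],(300,200),interpolation=cv2.INTER_CUBIC)
im=np.zeros((600,600,3),np.uint8); im[:400]=a; im[400:,:300]=b; im[400:,300:]=cv2.resize(t[150:310,260:500],(300,200)); cv2.imwrite("pics/end.png",im)
print(r.get_obs()["time"])
E
```

```text
22.3667
```

View pics/end.png

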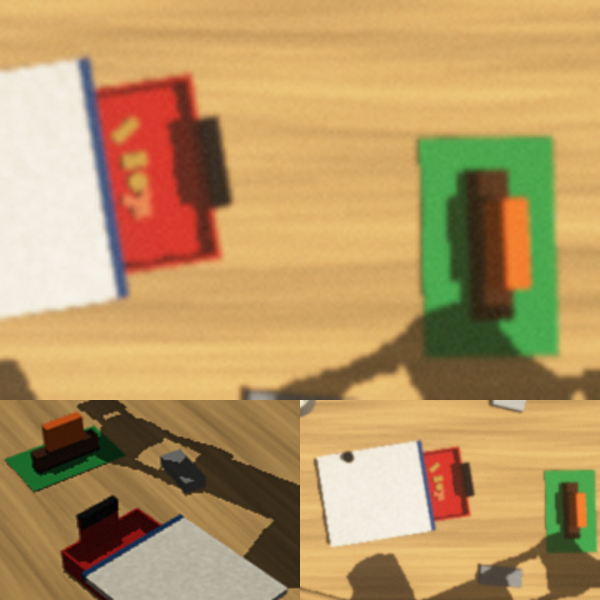

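The closing picture shows the offcuts in the pan: three brass, with two copper close together. The plate is clear apart from the jar, and the scraper is standing on the mat.

```bash
python3 -c "
from cell import hand_in
print(hand_in())"
```

```text
the job is handed in; nothing more can be done
None
```

I handed the job in at about 22 s. In the last pictures the pan was tucked under the middle of the lip with all five offcuts in it, the scraper stood upright on its green mat, and the jar was in place; I made no final check of the other tools.

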